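# Present a washed plug tray to the code reader

### The arm

A 6-joint arm with a two-finger parallel gripper is mounted at the origin on the work surface. World frame = base frame: x ahead of the robot, y to its left, z up, the work surface at z = 0. Lengths are in m, angles in rad, forces in N, time in s.
With the tool pointing down it reaches from about 0.425 to 0.95 m from the base axis. Payload 3.5 kg.
Tool frame: the origin (TCP) lies between the finger pads; the fingertips stand 25 mm ahead of it and the grasp point (between the pads) lies 6 mm ahead of it (ctrl.finger_overhang is the distance from the TCP to the fingertips, in m); x points along the fingers, y is the direction in which the jaws open and shut, and the axes are right-handed (so a half turn about x gives the same grasp; the last joint's range is limited). The gripper opens to 85 mm and grips with 20 to 120 N. Pads are 22 mm wide; open, the fingers measure 114 mm over their backs; the gripper's body (76 mm by 85 mm) begins 54 mm behind the grasp point. The pads swing forward as they close: fully open they stand 13 mm farther back than shut.
Start: joints at [1.095, 0.286, 1.577, -0, 1.279, -0.15], TCP at [0.216, 0.639, 0.216] pointing down, gripper open.
Joint ranges: [-2.77, 2.77], [-0.9, 2.22], [0.21, 2.48], [-1.53, 4.67], [0.24, 2.81], [-2.84, 2.84]. Speed limits (rad/s): [2.79, 2.79, 3.14, 3.14, 3.14, 3.14].

### API

Orientations are given as a unit quaternion [x, y, z, w].
In Python, from plant import ctrl gives the robot as it stands.
- The arm moves only by the tool play_rows, never from a script. Its argument "targets" is a list of rows, each an object with "delta_pos": the shift along the world's x, y, z normalised to -1 to 1, where 1 is 1000 mm, a list of three; "delta_rot": the turn, a rotation vector about the world's x, y, z normalised to -1 to 1, where 1 is pi rad, a list of three; "claw": the finger opening in mm, from 0 to 85.4. In form: [{"delta_pos": [tx, ty, tz], "delta_rot": [wx, wy, wz], "claw": claw}, ...]. A call has 1 to 20 rows; each row is the pose to reach, as a shift and turn from the pose measured when the call began, turning the shorter way round; what a row does not reach only later rows make up. A row lasts 1/12 s, in which the tool goes at most 41.7 mm and 7.16 degrees, less where a joint would pass 70% of its speed; a pose out of reach is approached as far as the arm can. A call with a number of a shift or a turn outside -1 to 1 is refused whole. A call with a gripper value outside its range is refused whole. The fingers move at their own pace and stop on an object; "newtons" is the grip in N (left out, the last holds). Time passes only in rows, so rows that repeat a pose let the fingers close. It gives the time, the measured TCP pose, the force and the opening at its end, in the units of the state.
- ctrl.get_state(): the state, without advancing time (a new reading comes with each control period).
- ctrl.read_camera(name): name is "scene" or "side" or "wrist"; returns the picture (384x512x3 uint8, blue, green, red); there is no depth.
- ctrl.calibration(name): a dict with "fx", "fy", "cx", "cy" (pixels), "camera_from_world" (4x4, takes a point from world to camera coordinates). Camera axes: x right, y down, z forward; pixel columns grow to the right and rows downward; lengths in m; the calibration is good to about 2 mm. A picture is of the moment at which its call begins: read the wrist's pose just before it. calibration takes no time and is no camera call; for the wrist camera it gives the pose at the moment of the call.
- ctrl.sign_off(): hands the job in, once; it reports no verdict.
The state is a dict: "time": time; "qpos": joint angles; "dq": joint speeds; "joint_efforts": joint torques, N m; "eef_pos": TCP position; "tcp_rot": TCP orientation; "contact_force": force on the tool from outside, world axes, zero at the start; "wrist_torque": the same for the moment, N m; "opening": opening from 0.0 (shut) to 1.0 (fully open).
Only numpy, scipy, OpenCV 4.12 (cv2) and the standard library are available. Lean on these libraries where they do the work, as an engineer would, in place of code of your own. Each camera call takes 0.05 s, during which the arm holds its last target. There are 200 camera calls.

### The job

Book the washed lime-green plug tray back in: draw it up out of the wire drying rack, turn it round, and hold it up in the air with its white code label (on the side that faces away from the reader while it stands in the rack) squarely facing the yellow code reader's window, centred on the line of sight and about 12 cm from the window. The reader looks slantwise upward, so the tray must be leaned to match. Finish still holding it there, steady; do not bump the reader, and leave the other trays in their slots and everything else on the bench undisturbed.

Things in the scene. Friction and masses are not known exactly. Their poses are not given: they have to be found in the camera images.
- tray_centre (a point): Centre of the lime-green plug tray, a closed slab 24 mm thick (its x), 150 long (y), 110 high (z, up as it stands in the rack), 0.1 to 0.21 kg. +x points out of its back, which has an 80 mm square white code label centred on it; the -x face shows 24 round dark cell mouths. A blue strip marks the label side of the top edge. Grip it across the thickness at the top edge, 55 mm above this point.
- green_tray: The same lime-green tray: origin at the middle of its lower edge, axes as for tray_centre. In the rack it stands upright with the label facing +x of the rack.
- rack: Fixed wire rack, grey base 205 (x) by 172 mm (y), origin under its centre. Slots at x = -75, 0, +75 mm each hold a tray upright, 6 mm off the bench, between wire loops 56 mm high with 28 mm free between; end rails 20 mm high. Tray tops are 116 mm up, 51 mm free between trays. Any slot may hold the green one. +x points to the robot's left (within 20 degrees), away from the reader.
- reader_window (a point): Centre of the window (black, red disc) of the fixed code reader, a yellow head 82 mm wide, 54 high, 58 deep on a steel post with a 110 mm square foot; the window is 130 mm above the bench. +x points out of the window along the line of sight, 30 degrees upward and roughly to the robot's left; y is level, z up and square to that line. The head lies at negative x.
- reader: The code reader as a whole; origin on the bench under its post, +x is the level direction in which it looks; the window lies 30 mm ahead of the post's axis.
- white_tray: Off-white plug tray of the same size (origin at the middle of its lower edge), standing in another slot; to be left there.
- grey_tray: Dark grey plug tray of the same size (origin at the middle of its lower edge), standing in another slot; to be left there.
- pot: Small terracotta pot, 70 mm across and 60 mm high, origin under its centre; a bystander.
- bottle: White bottle with a blue cap, 60 mm across and 150 mm high, origin under its centre; a bystander.
- jar: Amber jar with a black cap, 64 mm across and 80 mm high, origin under its centre; a bystander.
- brush: Hand brush lying on the bench, origin under its middle; a bystander.
Mind the look-alikes: they are no part of the job. There is more than one size of the green_tray; the job needs the middle-sized. Leave any blue look-alike of the reader alone.

How it is judged:
By the outcome, as a careful person would: the job done as asked, in the order asked, and still so for the second after the job is handed in, while the arm keeps its last pose, push and grip.
It also fails if it takes over 35 s, if anything falls off the work surface, if the arm or the gripper's body presses on something with over 40 N, if the wrist force passes 120 N, or if a joint passes its speed limit or range.

## Working session

There is one attempt and no reset: what is moved stays moved. The work goes in short steps, Python scripts to look and compute and a tool call to move; the robot and the scene stay as the last step left them, time stands still between calls to the robot, and variables do not carry over. Pictures are saved under pics/ and viewed, about 8 in all and at most 12, crops included, and the job is handed in when it is done.

Besides the shell and the picture viewer there is one more tool, called by a JSON object that holds its "fn" and its "kwargs", one argument or row to a line. play_rows: Moves the arm, as the interface text tells. Its arguments: {"type":"object","properties":{"targets":{"type":"array"},"newtons":{"type":"number"}},"required":["targets"]}

```bash
ls; mkdir -p pics
python3 - <<'E'
from plant import ctrl
import cv2,numpy as np
np.set_printoptions(precision=4,suppress=True)
s=ctrl.get_state();print(s)
a=ctrl.read_camera("scene");b=ctrl.read_camera("side")
cv2.imwrite("pics/scene0.png",a);cv2.imwrite("pics/side0.png",b)
for n in("scene","side","wrist"):print(n,ctrl.calibration(n))
E
```

```text
pics
{'time': 0.0, 'qpos': array([ 1.095 ,  0.2872,  1.5782,  0.    ,  1.2786, -0.15  ]), 'dq': array([-0.0002, -0.0001,  0.0018, -0.0002,  0.0016, -0.0004]), 'joint_efforts': array([ -0.0005, -40.6013, -29.2607,  -0.0003,   0.0062,   0.    ]), 'eef_pos': array([0.2157, 0.6389, 0.215 ]), 'tcp_rot': array([ 0.1139,  0.698 , -0.1155,  0.6975]), 'contact_force': array([-0.2078, -0.2758,  0.4348]), 'wrist_torque': array([ 0.0138, -0.0009,  0.0174]), 'opening': 1.000215715666462}
scene {'fx': 349.11502852684845, 'fy': 349.11502852684845, 'cx': 260.8324490518571, 'cy': 190.67709988591332, 'camera_from_world': array([[-0.8217,  0.5698, -0.0154,  0.4983],
       [ 0.4585,  0.6446, -0.6118, -0.1892],
       [-0.3387, -0.5097, -0.7909,  1.4176],
       [ 0.    ,  0.    ,  0.    ,  1.    ]])}
side {'fx': 459.6114378993928, 'fy': 459.6114378993928, 'cx': 246.81994708707904, 'cy': 193.95294172738295, 'camera_from_world': array([[-0.8746, -0.4844, -0.0186,  0.4794],
       [-0.2536,  0.4898, -0.8341,  0.2623],
       [ 0.4132, -0.7249, -0.5512,  1.2678],
       [ 0.    ,  0.    ,  0.    ,  1.    ]])}
wrist {'fx': 327.47594692533085, 'fy': 327.47594692533085, 'cx': 251.3743894235333, 'cy': 192.40073899611727, 'camera_from_world': array([[ 0.3191,  0.9477, -0.002 , -0.6738],
       [ 0.9113, -0.3063,  0.2751, -0.036 ],
       [ 0.2601, -0.0897, -0.9614,  0.3786],
       [ 0.    ,  0.    ,  0.    ,  1.    ]])}
```

View pics/scene0.png

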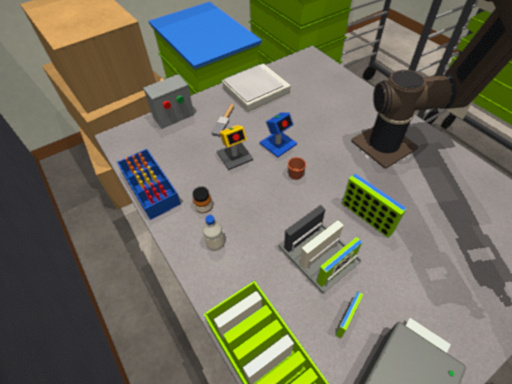

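View pics/side0.png

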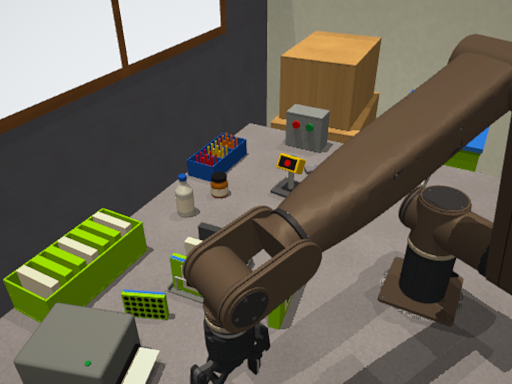

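Scene view: the rack is near (322,250), with the grey tray at (305,228), white at (322,243) and lime at (340,262), which is the +x slot. The yellow reader is at (233,140). The blue decoy is at (280,130), and the look-alike trays are at (373,205) and (350,313). Next, close crops and colour masks.

```bash
cat > h.py <<'E'
import numpy as np,cv2
from scipy.spatial.transform import Rotation as R
np.set_printoptions(precision=4,suppress=True)
def ray(c,uv):
    M=c["camera_from_world"];d=np.array([(uv[0]-c["cx"])/c["fx"],(uv[1]-c["cy"])/c["fy"],1.])
    return -M[:3,:3].T@M[:3,3],M[:3,:3].T@d
def onz(c,uv,z):
    o,d=ray(c,uv);return o+d*(z-o[2])/d[2]
def tri(rs):
    A=np.zeros((3,3));b=np.zeros(3)
    for o,d in rs:
        d=d/np.linalg.norm(d);P=np.eye(3)-np.outer(d,d);A+=P;b+=P@o
    x=np.linalg.solve(A,b)
    return x,[np.linalg.norm(np.cross(x-o,d/np.linalg.norm(d))) for o,d in rs]
def proj(c,p):
    q=c["camera_from_world"]@np.append(p,1);return np.array([c["fx"]*q[0]/q[2]+c["cx"],c["fy"]*q[1]/q[2]+c["cy"]])
def blobs(img,lo,hi,amin=5):
    m=cv2.inRange(cv2.cvtColor(img,cv2.COLOR_BGR2HSV),lo,hi)
    n,l,s,c=cv2.connectedComponentsWithStats(m);return m,[(s[i,4],c[i],s[i,:4]) for i in range(1,n) if s[i,4]>=amin]
E
python3 - <<'E'
from h import *
from plant import ctrl
a=cv2.imread("pics/scene0.png");b=cv2.imread("pics/side0.png");C=ctrl.calibration("scene");S=ctrl.calibration("side")
for n,im,c,x0,y0,x1,y1 in(("scene",a,C,190,110,400,350),("side",b,S,130,140,330,330)):
    for nm,lo,hi in(("red",(0,150,80),(8,255,255)),("yel",(18,150,120),(33,255,255)),("blue",(98,120,80),(125,255,255)),("lime",(34,150,60),(60,255,255))):
        m,bl=blobs(im,lo,hi)
        for A,ce,bb in bl:
            if x0<ce[0]<x1 and y0<ce[1]<y1: print(n,nm,A,ce,bb,onz(c,ce,.116)[:2],onz(c,ce,.13)[:2])
big=np.hstack([cv2.resize(a[200:300,270:375],None,fx=4,fy=4,interpolation=2),cv2.resize(a[115:170,210:260],None,fx=7,fy=7,interpolation=2)[:400]if 0 else cv2.resize(a[115:165,210:260],(400,400),interpolation=2)])
cv2.imwrite("pics/crop0.png",big[:, :800])
E
```

```text
scene red 33 [284.303  123.0909] [282 120   6   7] [ 0.3334 -0.2335] [ 0.3434 -0.2211]
scene red 35 [235.8571 136.8571] [233 134   7   7] [ 0.5241 -0.2775] [ 0.5311 -0.2645]
scene red 10 [290.9 161.2] [289 159   5   5] [ 0.4334 -0.0633] [ 0.4419 -0.0535]
scene red 8 [295.625 158.125] [293 158   7   2] [ 0.4111 -0.0652] [ 0.4199 -0.0554]
scene red 40 [300.75  164.975] [294 159  11  13] [ 0.4166 -0.0297] [ 0.4254 -0.0205]
scene red 27 [292.2963 167.    ] [289 164   9   7] [ 0.446  -0.0392] [ 0.4542 -0.0299]
scene red 27 [294.6667 173.6667] [291 171  10   7] [ 0.4579 -0.0109] [ 0.466 -0.002]
scene red 5 [297.2 176.8] [296 176   4   3] [0.4595 0.0048] [0.4676 0.0135]
scene yel 208 [231.8269 134.4808] [220 125  27  23] [ 0.5295 -0.297 ] [ 0.5365 -0.2837]
scene blue 696 [277.6034 136.5647] [260 113  37  44] [ 0.3979 -0.1889] [ 0.407  -0.1772]
scene blue 184 [379.7935 191.8587] [354 174  51  36] [0.2827 0.2085] [0.2935 0.214 ]
scene blue 63 [209.5873 219.1905] [206 215   8  10] [ 0.783  -0.0177] [ 0.786  -0.0087]
scene blue 153 [342.5948 255.3922] [325 241  36  30] [0.5355 0.3069] [0.5423 0
[... 1664 characters left out ...]
  -0.1847] [ 0.6952 -0.1638]
side blue 51 [181.6275 176.5098] [178 173   8   8] [ 0.8194 -0.0352] [ 0.8046 -0.0169]
side blue 32 [177.3438 258.1875] [171 256  14   6] [0.5835 0.3119] [0.5728 0.3242]
side blue 73 [143.6301 291.5205] [123 290  42   4] [0.584  0.4495] [0.5733 0.4594]
side lime 41 [179.3171 255.4146] [172 253  15   6] [0.5855 0.3004] [0.5747 0.3129]
side lime 192 [175.776  268.8698] [170 258  14  29] [0.5626 0.3475] [0.5522 0.3591]
side lime 108 [185.6944 287.7407] [177 279  25  18] [0.5006 0.3909] [0.4913 0.4018]
side lime 744 [146.043  304.3427] [121 292  48  28] [0.5519 0.4795] [0.5417 0.4889]
side lime 338 [277.3432 315.3964] [268 294  25  35] [0.2641 0.3646] [0.2589 0.3759]
```

View pics/crop0.png

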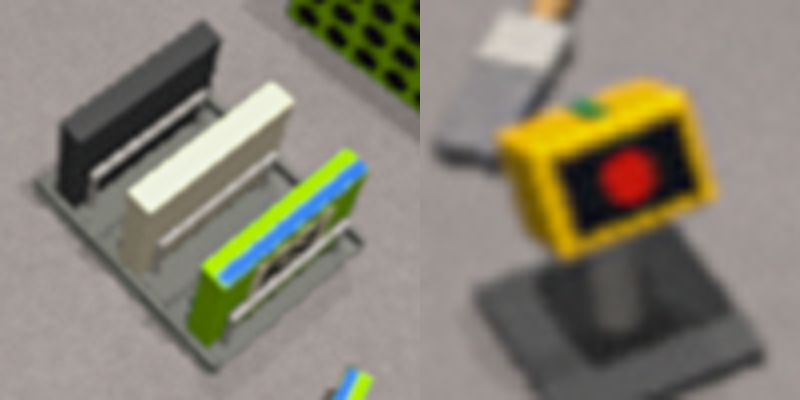

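Crop: the label side (blue strip) of the rack's lime tray faces lower-right, away from the reader. Its top corners are at about (321,267.5), (356,238), (361,242.5) and (325.5,271). The reader's red disc is at about (236,137).

Run:
```python
from h import *
from plant import ctrl
C=ctrl.calibration("scene");S=ctrl.calibration("side")
w,e=tri([ray(C,(235.86,136.86)),ray(S,(287,162.7))]);print("window",w,e)
sc=lambda u,v:(270+u/4,200+v/4)
rd=lambda u,v:(210+(u-420)/8,115+v/8)
for nm,pts in (("green",[(203,268),(345,150),(367,168),(222,287)]),("white",[(128,192),(272,82),(294,100),(150,216)]),("grey",[(62,125),(203,20),(219,37),(78,142)])):
    P=np.array([onz(C,sc(*p),.116) for p in pts])[:,:2]
    print(nm,P.mean(0),[np.linalg.norm(P[i]-P[(i+1)%4]) for i in range(4)],[np.degrees(np.arctan2(*(P[i]-P[(i+1)%4])[::-1])) for i in range(4)])
bl,br=[onz(C,rd(*p),.1066) for p in((565,255),(715,195))]
tl,tr=[onz(C,rd(*p),.1534) for p in((530,148),(688,88))]
fl,fr=[onz(C,rd(*p),.008) for p in((475,300),(765,355))]
for a,b in((bl,br),(tl,tr)):print(a,b,np.linalg.norm(a-b),"look dir",np.degrees(np.arctan2((b-a)[1],(b-a)[0]))-0)
print("foot",fl,fr,np.linalg.norm(fl-fr),(fl+fr)/2,"diag dir",np.degrees(np.arctan2((fr-fl)[1],(fr-fl)[0])))
Rt=R.from_quat(ctrl.get_state()["tcp_rot"]).as_matrix();print(Rt)
```

```text
window [ 0.531  -0.2647  0.1291] [np.float64(0.00045379022807640003), np.float64(0.00045379022807619224)]
green [0.5352 0.3023] [np.float64(0.14649218749099557), np.float64(0.020172830847452118), np.float64(0.14738821954754353), np.float64(0.018282138650848517)] [np.float64(4.47741123438477), np.float64(-83.11818561867017), np.float64(-176.2507083057686), np.float64(94.35884792243434)]
white [0.5396 0.2288] [np.float64(0.14831809252038491), np.float64(0.021604217370761236), np.float64(0.15031609786976866), np.float64(0.023937881816935836)] [np.float64(3.9288176708020015), np.float64(-83.26102858785923), np.float64(-175.17847350104634), np.float64(91.72485933103734)]
grey [0.5452 0.1539] [np.float64(0.14857743156430767), np.float64(0.01951152083035568), np.float64(0.14717177393406047), np.float64(0.01841989796442227)] [np.float64(4.762088343048623), np.float64(-91.46433367116309), np.float64(-175.6233749476593), np.float64(92.56181162212178)]
[ 0.5702 -0.2584  0.1066] [ 0.4932 -0.2511  0.1066] 0.077343363977444 look dir 174.59950844690968
[ 0.5689 -0.2825  0.1534] [ 0.49   -0.2744  0.1534] 0.0793486051608905 look dir 174.16674059184209
foot [ 0.5791 -0.3468  0.008 ] [ 0.4822 -0.2318  0.008 ] 0.15034831859764372 [ 0.5306 -0.2893  0.008 ] diag dir 130.1038707119293
[[-0.001   0.3201  0.9474]
 [-0.0019  0.9474 -0.3201]
 [-1.     -0.0021 -0.0004]]
```

Window at (0.531, -0.265, 0.129), which fits the given 130 mm, and it looks at azimuth about 84.7°. Green tray at (0.535, 0.302), long axis about 4.2°, length about 150 mm, so it's the middle size. I'm going above the tray with the jaw y axis along rack +x.

{"fn": "play_rows", "kwargs": {
  "targets": [
    {"delta_pos": [0.04, -0.04, 0.03], "delta_rot": [0, 0, 0.02], "claw": 62},
    {"delta_pos": [0.319, -0.337, 0.045], "delta_rot": [0, 0, 0.127], "claw": 62},
    {"delta_pos": [0.319, -0.337, 0.045], "delta_rot": [0, 0, 0.127], "claw": 62},
    {"delta_pos": [0.319, -0.337, 0.045], "delta_rot": [0, 0, 0.127], "claw": 62},
    {"delta_pos": [0.319, -0.337, 0.045], "delta_rot": [0, 0, 0.127], "claw": 62},
    {"delta_pos": [0.319, -0.337, 0.045], "delta_rot": [0, 0, 0.127], "claw": 62},
    {"delta_pos": [0.319, -0.337, 0.045], "delta_rot": [0, 0, 0.127], "claw": 62},
    {"delta_pos": [0.319, -0.337, 0.045], "delta_rot": [0, 0, 0.127], "claw": 62},
    {"delta_pos": [0.319, -0.337, 0.045], "delta_rot": [0, 0, 0.127], "claw": 62},
    {"delta_pos": [0.319, -0.337, 0.045], "delta_rot": [0, 0, 0.127], "claw": 62},
    {"delta_pos": [0.319, -0.337, 0.045], "delta_rot": [0, 0, 0.127], "claw": 62},
    {"delta_pos": [0.319, -0.337, 0.045], "delta_rot": [0, 0, 0.127], "claw": 62},
    {"delta_pos": [0.319, -0.337, 0.045], "delta_rot": [0, 0, 0.127], "claw": 62},
    {"delta_pos": [0.319, -0.337, 0.045], "delta_rot": [0, 0, 0.127], "claw": 62},
    {"delta_pos": [0.319, -0.337, 0.045], "delta_rot": [0, 0, 0.127], "claw": 62},
    {"delta_pos": [0.319, -0.337, 0.045], "delta_rot": [0, 0, 0.127], "claw": 62}
  ]
}}

```text
time: 1.43
eef_pos: [0.5335, 0.3032, 0.2598]
tcp_rot: [-0.027, 0.707, 0.026, 0.706]
contact_force: [0.5, 0.1, -0.2]
opening: 0.724
```

Run:
```python
from h import *
from plant import ctrl
s=ctrl.get_state();W=ctrl.calibration("wrist");a=ctrl.read_camera("wrist")
print(s["time"],s["qpos"],s["eef_pos"],s["opening"]);print(R.from_quat(s["tcp_rot"]).as_matrix())
for nm,lo,hi in(("blue",(98,120,80),(125,255,255)),("lime",(34,150,60),(60,255,255))):
    for A,ce,bb in blobs(a,lo,hi,40)[1]: print(nm,A,ce,bb,onz(W,ce,.116))
cv2.imwrite("pics/w1.png",a)
```

```text
1.4333 [ 0.3524  0.1235  1.687  -0.0016  1.3328 -1.2933] [0.5335 0.3032 0.2598] 0.7235976959524067
[[-0.0011 -0.0752  0.9972]
 [-0.002   0.9972  0.0752]
 [-1.     -0.002  -0.0013]]
blue 1490 [255.2926 169.7181] [250  96  12 151] [0.527  0.3062 0.116 ]
blue 374 [351.4947 228.4893] [342 200  22  62] [0.5787 0.4055 0.116 ]
lime 2045 [242.933  167.7609] [236  93  27 155] [0.526  0.2945 0.116 ]
lime 1208 [350.5182 217.1912] [325 179  52 100] [0.567  0.4027 0.116 ]
lime 3559 [249.0969 332.662 ] [176 316 157  37] [0.708  0.3138 0.116 ]
lime 877 [398.8483 371.195 ] [382 354  42  30] [0.7463 0.4866 0.116 ]
```

View pics/w1.png

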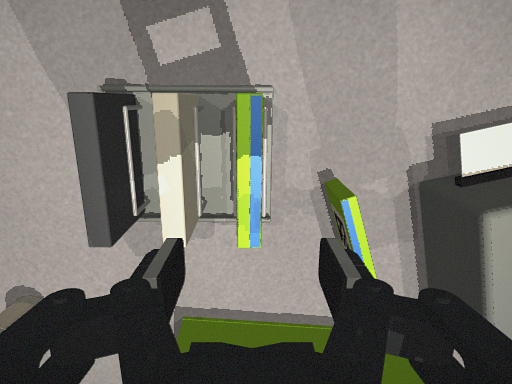

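Wrist view: the green tray's top runs from (237,93) to (262,247), with the strip on its right (+y) side. The small look-alike is at (350,228), clear of the fingers. Now checking the tray's centre and yaw from this.

Run:
```python
from h import *
from plant import ctrl
W=ctrl.calibration("wrist");a=cv2.imread("pics/w1.png")
m=cv2.inRange(cv2.cvtColor(a,cv2.COLOR_BGR2HSV),(34,120,50),(125,255,255));m[:, :225]=0;m[:,275:]=0;m[260:]=0
c=max(cv2.findContours(m,0,2)[0],key=cv2.contourArea)
b=cv2.boxPoints(cv2.minAreaRect(c));P=np.array([onz(W,p,.116) for p in b]);print(b,P,P.mean(0),np.linalg.norm(np.diff(P,axis=0),axis=1))
for r in(110,140,170,200,230):
    x=np.flatnonzero(m[r]);print(r,x.min(),x.max(),onz(W,((x.min()+x.max())/2,r),.116))
```

```text
[[236.  93.]
 [262.  93.]
 [262. 247.]
 [236. 247.]] [[0.4598 0.2838 0.116 ]
 [0.458  0.3066 0.116 ]
 [0.6055 0.3192 0.116 ]
 [0.6075 0.2932 0.116 ]] [0.5327 0.3007 0.116 ] [0.0229 0.1481 0.0261]
110 236 262 [0.4734 0.2963 0.116 ]
140 236 260 [0.5    0.2974 0.116 ]
170 237 261 [0.5278 0.3003 0.116 ]
200 237 261 [0.5572 0.3025 0.116 ]
230 237 259 [0.5883 0.3039 0.116 ]
```

{"fn": "play_rows", "kwargs": {
  "targets": [
    {"delta_pos": [0, -0.002, -0.03], "delta_rot": [0, 0, 0], "claw": 62},
    {"delta_pos": [0, -0.002, -0.06], "delta_rot": [0, 0, 0], "claw": 62},
    {"delta_pos": [0, -0.002, -0.09], "delta_rot": [0, 0, 0], "claw": 62},
    {"delta_pos": [0, -0.002, -0.11], "delta_rot": [0, 0, 0], "claw": 62},
    {"delta_pos": [0, -0.002, -0.13], "delta_rot": [0, 0, 0], "claw": 62},
    {"delta_pos": [0, -0.002, -0.143], "delta_rot": [0, 0, 0], "claw": 62},
    {"delta_pos": [0, -0.002, -0.143], "delta_rot": [0, 0, 0], "claw": 62},
    {"delta_pos": [0, -0.002, -0.143], "delta_rot": [0, 0, 0], "claw": 62}
  ],
  "newtons": 40
}}

```text
time: 2.15
eef_pos: [0.5329, 0.3019, 0.1167]
tcp_rot: [-0.028, 0.707, 0.026, 0.706]
contact_force: [-0.2, -0.6, 1.0]
opening: 0.73
```

{"fn": "play_rows", "kwargs": {
  "targets": [
    {"delta_pos": [0, 0, 0], "delta_rot": [0, 0, 0], "claw": 40},
    {"delta_pos": [0, 0, 0], "delta_rot": [0, 0, 0], "claw": 30},
    {"delta_pos": [0, 0, 0], "delta_rot": [0, 0, 0], "claw": 10},
    {"delta_pos": [0, 0, 0], "delta_rot": [0, 0, 0], "claw": 10},
    {"delta_pos": [0, 0, 0], "delta_rot": [0, 0, 0], "claw": 10},
    {"delta_pos": [0, 0, 0], "delta_rot": [0, 0, 0], "claw": 10},
    {"delta_pos": [0, 0, 0], "delta_rot": [0, 0, 0], "claw": 10},
    {"delta_pos": [0, 0, 0], "delta_rot": [0, 0, 0], "claw": 10}
  ],
  "newtons": 60
}}

```text
time: 2.82
eef_pos: [0.5329, 0.3018, 0.1167]
tcp_rot: [-0.028, 0.707, 0.026, 0.706]
contact_force: [-0.0, 0.0, 0.5]
opening: 0.118
```

The opening is 10 mm, but a gripped 24 mm tray should read about 0.28. So nothing is gripped as expected, and I need to look.

Run:
```python
from h import *
from plant import ctrl
s=ctrl.get_state();print(s)
a=ctrl.read_camera("wrist");b=ctrl.read_camera("scene")
cv2.imwrite("pics/w2.png",np.hstack([cv2.resize(a,(400,300)),cv2.resize(b[180:300,260:420],(400,300),interpolation=2)]))
```

```text
{'time': 2.8167, 'qpos': array([ 0.3506,  0.2507,  1.812 , -0.0018,  1.0814, -1.2959]), 'dq': array([ 0.0004,  0.001 ,  0.0022,  0.0006,  0.0015, -0.0007]), 'joint_efforts': array([  0.0037, -36.7199, -26.767 ,  -0.0033,   0.0055,   0.    ]), 'eef_pos': array([0.5329, 0.3018, 0.1167]), 'tcp_rot': array([-0.0279,  0.7073,  0.0262,  0.7059]), 'contact_force': array([-0.0057,  0.0211,  0.4626]), 'wrist_torque': array([-0.0084, -0.0252,  0.0317]), 'opening': 0.11847761398113822}
```

View pics/w2.png

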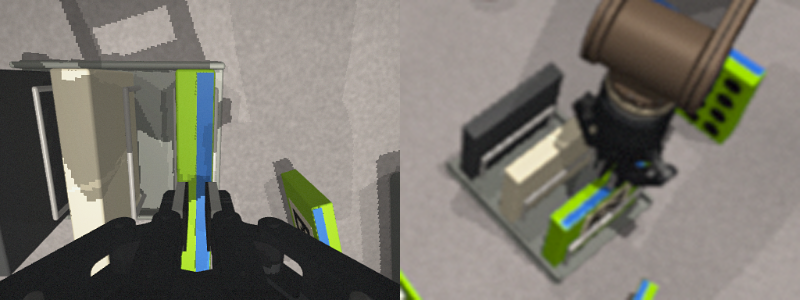

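Run:
```python
from h import *
from plant import ctrl
print(ctrl.finger_overhang)
W=ctrl.calibration("wrist");s=ctrl.get_state();M=R.from_quat(s["tcp_rot"]).as_matrix();M_=W["camera_from_world"];print("cam",-M_[:3,:3].T@M_[:3,3],"axis",M_[2,:3])
for d in(-.03,0,.006,.025):
  for y in(-.012,-.005,.005,.012): print(d,y,proj(W,s["eef_pos"]+M@[d,y,0])*.78125)
a=ctrl.read_camera("wrist");cv2.imwrite("pics/w3.png",cv2.resize(a[60:384,140:360],None,fx=2.0,fy=1.8,interpolation=2))
for x in (.46,.52,.53,.54,.6): print(x,proj(W,[x,.2893,.116])*.78125,proj(W,[x,.313,.116])*.78125)
```

```text
0.025
cam [0.4632 0.2969 0.2741] axis [ 0.2727  0.0187 -0.9619]
-0.03 -0.012 [174.6357 208.7478]
-0.03 -0.005 [187.2734 208.76  ]
-0.03 0.005 [205.3273 208.7776]
-0.03 0.012 [217.9649 208.7898]
0 -0.012 [178.3249 186.4714]
0 -0.005 [188.8256 186.4816]
0 0.005 [203.8265 186.4962]
0 0.012 [214.3272 186.5064]
0.006 -0.012 [178.9179 182.8906]
0.006 -0.005 [189.0751 182.9005]
0.006 0.005 [203.5853 182.9146]
0.006 0.012 [213.7424 182.9245]
0.025 -0.012 [180.5638 172.9519]
0.025 -0.005 [189.7675 172.9609]
0.025 0.005 [202.9157 172.9737]
0.025 0.012 [212.1194 172.9826]
0.46 [184.6952  70.9847] [224.6399  74.228 ]
0.52 [178.734  166.6817] [214.7996 169.3554]
0.53 [177.852  180.8412] [213.3431 183.4353]
0.54 [176.9978 194.5538] [211.9325 197.0719]
0.6 [172.3897 268.5273] [204.3208 270.6549]
```

View pics/w3.png

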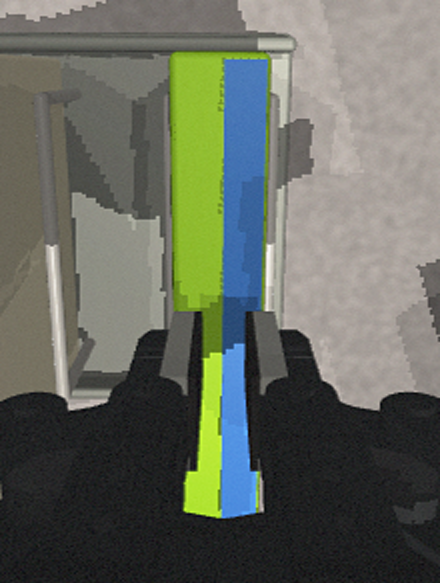

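Run:
```python
from h import *
from plant import ctrl
a=ctrl.read_camera("scene");b=ctrl.read_camera("side");s=ctrl.get_state();M=R.from_quat(s["tcp_rot"]).as_matrix()
out=[]
for n,im in(("scene",a),("side",b)):
    c=ctrl.calibration(n);p=proj(c,s["eef_pos"]);print(n,p,proj(c,s["eef_pos"]+M@[.025,0,0]))
    u,v=(p-[33,32]).astype(int);out.append(cv2.resize(im[v:v+64,u:u+66],(396,384),interpolation=cv2.INTER_CUBIC));print(u,v)
cv2.imwrite("pics/ss4.png",np.hstack(out))
```

```text
scene [342.0914 253.493 ] [340.6332 257.5218]
309 221
side [195.3202 261.7774] [196.1062 268.8676]
162 229
```

View pics/ss4.png

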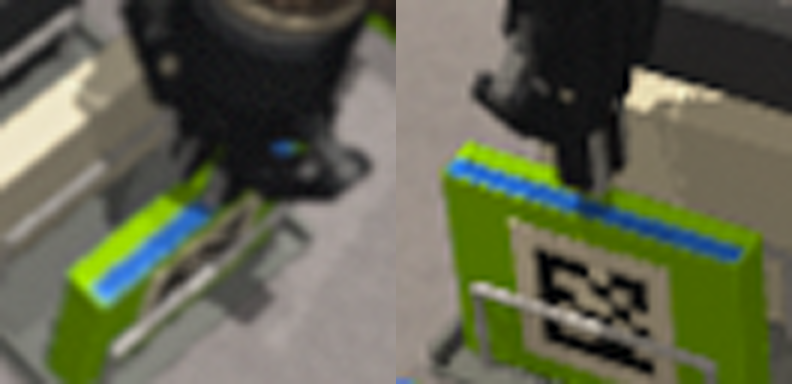

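The side and scene crops show the shut fingertips just above the tray top, about where the reported TCP projects (side pixel (195,262)). So the tips stand about 25 mm higher than the readings imply. Laterally they're centred and nothing was touched. I'll reopen and descend about 27 mm further.

{"fn": "play_rows", "kwargs": {
  "targets": [
    {"delta_pos": [0, 0, 0], "delta_rot": [0, 0, 0], "claw": 60},
    {"delta_pos": [0, 0, 0], "delta_rot": [0, 0, 0], "claw": 60},
    {"delta_pos": [0, 0, 0], "delta_rot": [0, 0, 0], "claw": 60},
    {"delta_pos": [0, 0, 0], "delta_rot": [0, 0, 0], "claw": 60},
    {"delta_pos": [0, 0, 0], "delta_rot": [0, 0, 0], "claw": 60},
    {"delta_pos": [0, 0, -0.01], "delta_rot": [0, 0, 0], "claw": 60},
    {"delta_pos": [0, 0, -0.02], "delta_rot": [0, 0, 0], "claw": 60},
    {"delta_pos": [0, 0, -0.025], "delta_rot": [0, 0, 0], "claw": 60},
    {"delta_pos": [0, 0, -0.025], "delta_rot": [0, 0, 0], "claw": 60}
  ],
  "newtons": 40
}}

```text
time: 3.82
eef_pos: [0.5311, 0.3012, 0.0887]
tcp_rot: [-0.028, 0.709, 0.026, 0.704]
contact_force: [-0.3, -0.4, -0.6]
opening: 0.703
```

{"fn": "play_rows", "kwargs": {
  "targets": [
    {"delta_pos": [0, 0, 0], "delta_rot": [0, 0, 0], "claw": 35},
    {"delta_pos": [0, 0, 0], "delta_rot": [0, 0, 0], "claw": 25},
    {"delta_pos": [0, 0, 0], "delta_rot": [0, 0, 0], "claw": 10},
    {"delta_pos": [0, 0, 0], "delta_rot": [0, 0, 0], "claw": 10},
    {"delta_pos": [0, 0, 0], "delta_rot": [0, 0, 0], "claw": 10},
    {"delta_pos": [0, 0, 0], "delta_rot": [0, 0, 0], "claw": 10},
    {"delta_pos": [0, 0, 0], "delta_rot": [0, 0, 0], "claw": 10}
  ],
  "newtons": 60
}}

```text
time: 4.4
eef_pos: [0.5314, 0.3013, 0.089]
tcp_rot: [-0.028, 0.709, 0.026, 0.704]
contact_force: [1.4, -0.2, 0.1]
opening: 0.262
```

Run:
```python
from h import *
from plant import ctrl
a=ctrl.read_camera("scene");b=ctrl.read_camera("side")
out=[]
for im,(u,v) in((a,(309,221)),(b,(162,229))): out.append(cv2.resize(im[v:v+64,u:u+66],(396,384),interpolation=cv2.INTER_CUBIC))
cv2.imwrite("pics/ss5.png",np.hstack(out))
```

```text
(no output)
```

View pics/ss5.png

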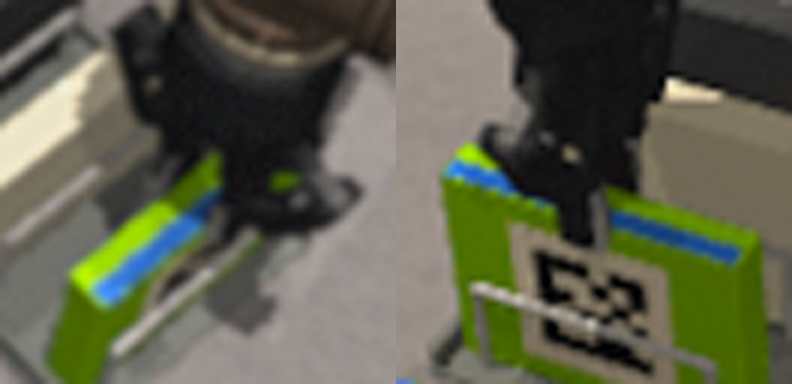

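Gripped: the opening is 0.262, about 22–24 mm, and the pads now straddle the tray top. Lifting straight up.

{"fn": "play_rows", "kwargs": {
  "targets": [
    {"delta_pos": [0, 0, 0.006], "delta_rot": [0, 0, 0], "claw": 10},
    {"delta_pos": [0, 0, 0.02], "delta_rot": [0, 0, 0], "claw": 10},
    {"delta_pos": [0, 0, 0.04], "delta_rot": [0, 0, 0], "claw": 10},
    {"delta_pos": [0, 0, 0.06], "delta_rot": [0, 0, 0], "claw": 10},
    {"delta_pos": [0, 0, 0.085], "delta_rot": [0, 0, 0], "claw": 10},
    {"delta_pos": [0, 0, 0.11], "delta_rot": [0, 0, 0], "claw": 10},
    {"delta_pos": [0, 0, 0.14], "delta_rot": [0, 0, 0], "claw": 10},
    {"delta_pos": [0, 0, 0.17], "delta_rot": [0, 0, 0], "claw": 10},
    {"delta_pos": [0, 0, 0.2], "delta_rot": [0, 0, 0], "claw": 10},
    {"delta_pos": [0, 0, 0.23], "delta_rot": [0, 0, 0], "claw": 10},
    {"delta_pos": [0, 0, 0.25], "delta_rot": [0, 0, 0], "claw": 10},
    {"delta_pos": [0, 0, 0.25], "delta_rot": [0, 0, 0], "claw": 10}
  ]
}}

```text
time: 5.5
eef_pos: [0.5331, 0.302, 0.3472]
tcp_rot: [-0.027, 0.705, 0.027, 0.709]
contact_force: [-0.1, 0.6, -0.7]
opening: 0.264
```

Run:
```python
from h import *
from plant import ctrl
a=ctrl.read_camera("scene");b=ctrl.read_camera("side");s=ctrl.get_state();M=R.from_quat(s["tcp_rot"]).as_matrix()
print(s["qpos"],s["eef_pos"],s["opening"],s["contact_force"]);print(M)
C=ctrl.calibration("scene");S=ctrl.calibration("side")
cv2.imwrite("pics/ss6.png",np.hstack([cv2.resize(a[120:312,230:420],(396,400)),cv2.resize(b[100:292,110:302],(400,400))]))
# tray blobs
for n,im in(("scene",a),("side",b)):
    for nm,lo,hi in(("blue",(98,120,80),(125,255,255)),("lime",(34,150,60),(60,255,255))):
        for A,ce,bb in blobs(im,lo,hi,30)[1]:
            if 130<ce[0]<400 and 130<ce[1]<320: print(n,nm,A,ce,bb)
```

```text
[ 0.3506  0.0817  1.5888 -0.0016  1.4758 -1.2966] [0.5314 0.3013 0.3402] 0.2605759209908795 [-0.6863 -0.0061 -2.2857]
[[-0.0038 -0.0765  0.9971]
 [-0.0031  0.9971  0.0765]
 [-1.     -0.0028 -0.004 ]]
scene blue 695 [277.5914 136.6086] [260 113  37  44]
scene blue 1517 [150.3085 186.2294] [118 149  62  70]
scene blue 51 [397.0784 203.7255] [390 199  15  11]
scene blue 117 [351.7265 210.3761] [340 200  24  20]
scene blue 64 [209.5938 219.2656] [206 215   8  10]
scene blue 105 [349.1429 309.5238] [341 292  18  35]
scene lime 673 [344.1367 216.685 ] [328 184  40  62]
scene lime 624 [385.1715 216.3237] [365 200  40  37]
scene lime 170 [348.3118 318.5294] [336 294  27  44]
side blue 70 [213.1714 140.6   ] [201 133  24  17]
side blue 375 [211.9893 164.4693] [195 138  51  43]
side blue 45 [167.9778 176.4222] [158 173  21   7]
side blue 186 [335.3495 181.1935] [321 172  29  20]
side blue 50 [200.3  184.46] [189 181  24   8]
side blue 550 [332.6564 208.7455] [314 196  38  25]
side blue 240 [287.7042 263.6417] [276 239  25  49]
side blue 72 [143.3611 291.5139] [123 290  42   4]
side lime 44 [168.2955 173.4091] [160 171  19   6]
side lime 1323 [191.548  200.7831] [157 176  62  52]
side lime 1126 [280.5204 289.0204] [268 238  33  91]
side lime 741 [145.9798 304.309 ] [121 292  48  28]
```

View pics/ss6.png

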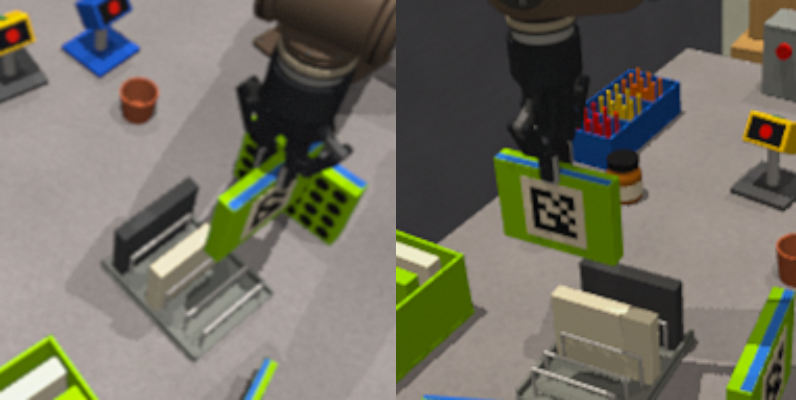

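The tray came out cleanly and the white and grey trays still stand. The label is at about (186,203) in the side picture. Now the first half of the turn while travelling.

{"fn": "play_rows", "kwargs": {
  "targets": [
    {"delta_pos": [0.002, -0.01, 0.01], "delta_rot": [0, 0, -0.02], "claw": 10},
    {"delta_pos": [0.004, -0.025, 0.01], "delta_rot": [0, 0, -0.05], "claw": 10},
    {"delta_pos": [0.006, -0.045, 0.01], "delta_rot": [0, 0, -0.085], "claw": 10},
    {"delta_pos": [0.008, -0.065, 0.01], "delta_rot": [0, 0, -0.12], "claw": 10},
    {"delta_pos": [0.01, -0.085, 0.01], "delta_rot": [0, 0, -0.155], "claw": 10},
    {"delta_pos": [0.012, -0.105, 0.01], "delta_rot": [0, 0, -0.19], "claw": 10},
    {"delta_pos": [0.014, -0.125, 0.01], "delta_rot": [0, 0, -0.225], "claw": 10},
    {"delta_pos": [0.016, -0.145, 0.01], "delta_rot": [0, 0, -0.26], "claw": 10},
    {"delta_pos": [0.018, -0.165, 0.01], "delta_rot": [0, 0, -0.295], "claw": 10},
    {"delta_pos": [0.02, -0.185, 0.01], "delta_rot": [0, 0, -0.33], "claw": 10},
    {"delta_pos": [0.022, -0.205, 0.01], "delta_rot": [0, 0, -0.365], "claw": 10},
    {"delta_pos": [0.024, -0.225, 0.01], "delta_rot": [0, 0, -0.4], "claw": 10},
    {"delta_pos": [0.026, -0.24, 0.01], "delta_rot": [0, 0, -0.435], "claw": 10},
    {"delta_pos": [0.028, -0.25, 0.01], "delta_rot": [0, 0, -0.47], "claw": 10},
    {"delta_pos": [0.028, -0.25, 0.01], "delta_rot": [0, 0, -0.5], "claw": 10},
    {"delta_pos": [0.028, -0.25, 0.01], "delta_rot": [0, 0, -0.528], "claw": 10},
    {"delta_pos": [0.028, -0.25, 0.01], "delta_rot": [0, 0, -0.528], "claw": 10},
    {"delta_pos": [0.028, -0.25, 0.01], "delta_rot": [0, 0, -0.528], "claw": 10}
  ]
}}

```text
time: 7.1
eef_pos: [0.5585, 0.0513, 0.3476]
tcp_rot: [-0.502, -0.501, 0.503, -0.495]
contact_force: [-0.4, 0.2, -1.7]
opening: 0.259
```

```bash
cat > goal.py <<'E'
from h import *
from plant import ctrl
def goal(w=(.531,-.2647,.130),az=84.7,dist=.129,extra=0,off=(.028,0,.002)):
    a=np.radians(az);h=np.array([np.cos(a),np.sin(a),0]);z=np.array([0,0,1.]);d=h*np.cos(np.pi/6)+z*.5
    x=.5*h-np.cos(np.pi/6)*z;y=-d;T=np.c_[x,y,np.cross(x,y)]
    c=np.array(w)+d*(dist+extra);return c,c-T@np.array(off),T
def delta(p,T,s):
    M=R.from_quat(s["tcp_rot"]).as_matrix()
    return p-s["eef_pos"],R.from_matrix(T@M.T).as_rotvec()/np.pi
E
python3 - <<'E'
from goal import *
s=ctrl.get_state();print(s["time"],s["qpos"],s["eef_pos"],s["opening"]);print(R.from_quat(s["tcp_rot"]).as_matrix())
c,p,T=goal(extra=.12);print(c,p,T);print(delta(p,T,s))
# yaw-only target
a=np.radians(84.7-180);y=np.array([np.cos(a),np.sin(a),0]);x=np.array([0,0,-1.]);print(delta(p,np.c_[x,y,np.cross(x,y)],s))
E
```

```text
7.1 [-0.0911 -0.0338  1.6933  0.0039  1.4895 -0.0822] [0.5585 0.0513 0.3476] 0.25856028785853546
[[-0.007   0.9999 -0.0093]
 [ 0.0045 -0.0092 -0.9999]
 [-1.     -0.0071 -0.0044]]
[ 0.5509 -0.05    0.2545] [ 0.5516 -0.0641  0.2787] [[ 0.0462 -0.08   -0.9957]
 [ 0.4979 -0.8623  0.0924]
 [-0.866  -0.5     0.    ]]
(array([-0.0069, -0.1154, -0.0689]), array([ 0.1358,  0.1247, -0.5132]))
(array([-0.0069, -0.1154, -0.0689]), array([-0.0029, -0.0005, -0.5265]))
```

{"fn": "play_rows", "kwargs": {
  "targets": [
    {"delta_pos": [0, -0.01, 0], "delta_rot": [0.005, 0.005, -0.02], "claw": 10},
    {"delta_pos": [0, -0.02, 0], "delta_rot": [0.013, 0.012, -0.05], "claw": 10},
    {"delta_pos": [0, -0.03, 0], "delta_rot": [0.0225, 0.0206, -0.085], "claw": 10},
    {"delta_pos": [0, -0.04, 0], "delta_rot": [0.032, 0.029, -0.12], "claw": 10},
    {"delta_pos": [0, -0.05, -0.005], "delta_rot": [0.041, 0.0377, -0.155], "claw": 10},
    {"delta_pos": [0, -0.06, -0.01], "delta_rot": [0.05, 0.046, -0.19], "claw": 10},
    {"delta_pos": [-0.002, -0.07, -0.015], "delta_rot": [0.0595, 0.0547, -0.225], "claw": 10},
    {"delta_pos": [-0.003, -0.08, -0.02], "delta_rot": [0.069, 0.063, -0.26], "claw": 10},
    {"delta_pos": [-0.004, -0.09, -0.025], "delta_rot": [0.078, 0.0717, -0.295], "claw": 10},
    {"delta_pos": [-0.005, -0.1, -0.03], "delta_rot": [0.0873, 0.08, -0.33], "claw": 10},
    {"delta_pos": [-0.006, -0.11, -0.04], "delta_rot": [0.0966, 0.0887, -0.365], "claw": 10},
    {"delta_pos": [-0.007, -0.115, -0.05], "delta_rot": [0.106, 0.097, -0.4], "claw": 10},
    {"delta_pos": [-0.007, -0.115, -0.06], "delta_rot": [0.115, 0.1057, -0.435], "claw": 10},
    {"delta_pos": [-0.007, -0.115, -0.069], "delta_rot": [0.1244, 0.114, -0.47], "claw": 10},
    {"delta_pos": [-0.007, -0.115, -0.069], "delta_rot": [0.1358, 0.1247, -0.5132], "claw": 10},
    {"delta_pos": [-0.007, -0.115, -0.069], "delta_rot": [0.1358, 0.1247, -0.5132], "claw": 10},
    {"delta_pos": [-0.007, -0.115, -0.069], "delta_rot": [0.1358, 0.1247, -0.5132], "claw": 10},
    {"delta_pos": [-0.007, -0.115, -0.069], "delta_rot": [0.1358, 0.1247, -0.5132], "claw": 10},
    {"delta_pos": [-0.007, -0.115, -0.069], "delta_rot": [0.1358, 0.1247, -0.5132], "claw": 10}
  ]
}}

```text
time: 8.68
eef_pos: [0.5518, -0.0635, 0.2792]
tcp_rot: [0.691, 0.152, -0.674, -0.213]
contact_force: [0.2, -0.0, -2.3]
opening: 0.259
```

Run:
```python
from goal import *
s=ctrl.get_state();print(s["time"],s["qpos"],s["eef_pos"],s["opening"],s["contact_force"])
c,p,T=goal(extra=.12);print(delta(p,T,s));c,p,T=goal();print(delta(p,T,s))
a=ctrl.read_camera("scene");b=ctrl.read_camera("side")
for n,im in(("scene",a),("side",b)): cv2.imwrite("pics/B_%s.png"%n,im)
cv2.imwrite("pics/B.png",np.hstack([cv2.resize(a[60:252,190:382],(400,400),interpolation=2),cv2.resize(b[100:292,190:382],(400,400),interpolation=2)]))
```

```text
8.6833 [-0.5232  0.0433  1.8016  0.4713  1.5367  1.0625] [ 0.5518 -0.0635  0.2792] 0.2591790298605982 [ 0.1596 -0.0301 -2.2666]
(array([-0.0002, -0.0006, -0.0004]), array([ 0.0003,  0.0006, -0.0009]))
(array([-0.0098, -0.1041, -0.0604]), array([ 0.0003,  0.0006, -0.0009]))
```

View pics/B.png

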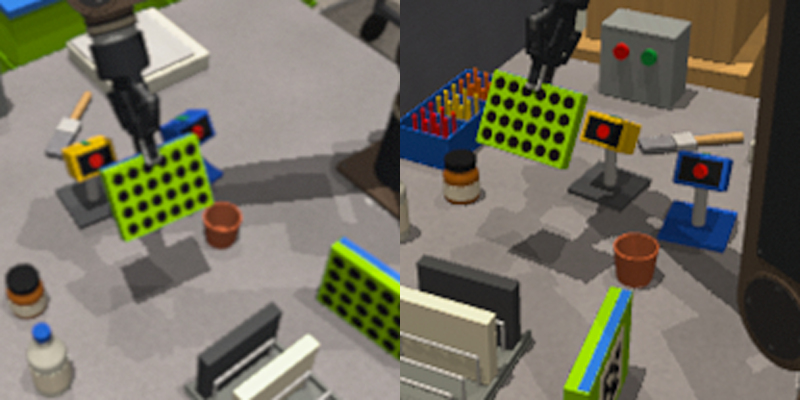

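Both views show the cell side toward the cameras and the tray leaned in front of the yellow reader. I'll triangulate the tray's corners against the plan.

```bash
cat > meas.py <<'E'
from goal import *
def quad(im,guess):
    m=cv2.inRange(cv2.cvtColor(im,cv2.COLOR_BGR2HSV),(34,120,60),(60,255,255))
    m=cv2.morphologyEx(m,cv2.MORPH_CLOSE,np.ones((7,7)))
    c=min((k for k in cv2.findContours(m,0,2)[0] if cv2.contourArea(k)>400),key=lambda k:np.linalg.norm(k.mean((0,1))-guess))
    h=cv2.convexHull(c)
    for e in np.linspace(.01,.12,60):
        q=cv2.approxPolyDP(h,e*cv2.arcLength(h,True),True)
        if len(q)==4:return q[:,0].astype(float)
def measure(a,b,c,T):
    C=ctrl.calibration("scene");S=ctrl.calibration("side")
    cor=[c+T@np.array([-k*.055,-.012,j*.075]) for k,j in((1,-1),(1,1),(-1,1),(-1,-1))]
    P=[];qa,qb=quad(a,proj(C,c)),quad(b,proj(S,c))
    for k in cor:
        ua=min(qa,key=lambda q:np.linalg.norm(q-proj(C,k)));ub=min(qb,key=lambda q:np.linalg.norm(q-proj(S,k)))
        x,e=tri([ray(C,ua),ray(S,ub)]);P.append(x);print("diff px",ua-proj(C,k),ub-proj(S,k),"mm",(x-k)*1e3,"res",e[0]*1e3)
    P=np.array(P);print("mean diff mm, tray axes",T.T@(P.mean(0)-np.mean(cor,0))*1e3)
    print("sides",[np.linalg.norm(P[i]-P[i-1]) for i in range(4)])
    n=np.cross(P[1]-P[3],P[2]-P[0]);n/=np.linalg.norm(n);n*=np.sign(n[2]);d=-T[:,1]
    print("normal",n,"want",d,"elev",np.degrees(np.arcsin(n[2])),"az",np.degrees(np.arctan2(n[1],n[0])),"err deg",np.degrees(np.arccos(n@d)))
E
python3 - <<'E'
from meas import *
c,p,T=goal(extra=.12)
measure(cv2.imread("pics/B_scene.png"),cv2.imread("pics/B_side.png"),c,T)
E
```

```text
diff px [-1.4206 -0.0531] [0.0105 0.7485] mm [ 2.0505 -4.6575 -3.943 ] res 1.1638003648727457
diff px [-2.0006 -0.164 ] [2.063  1.7132] mm [ -1.776  -11.7047  -9.8081] res 0.8541178641783841
diff px [-0.1599 -1.6881] [ 3.3192 -0.5156] mm [-6.037  -8.5112 -2.056 ] res 0.9319310009723233
diff px [ 0.1326 -1.1903] [0.3107 0.2188] mm [-1.5975 -1.3366  0.493 ] res 1.7147053683409346
mean diff mm, tray axes [-0.0317  7.7118  1.2269]
sides [np.float64(0.10782169759841247), np.float64(0.1534484940419308), np.float64(0.104966471820528), np.float64(0.15396443279540448)]
normal [0.0219 0.8378 0.5455] want [0.08   0.8623 0.5   ] elev 33.0563710732484 az 88.5050306538342 err deg 4.4558177841053395
```

The measurement agrees within camera noise: sides come out at about 0.106 by 0.154 m, lateral error is about 1 mm, and the normal is about 4° off on 1 px corners. Closing in along the line of sight.

{"fn": "play_rows", "kwargs": {
  "targets": [
    {"delta_pos": [-0.001, -0.008, -0.005], "delta_rot": [0, 0, 0], "claw": 10},
    {"delta_pos": [-0.002, -0.02, -0.012], "delta_rot": [0, 0, 0], "claw": 10},
    {"delta_pos": [-0.003, -0.034, -0.02], "delta_rot": [0, 0, 0], "claw": 10},
    {"delta_pos": [-0.005, -0.05, -0.029], "delta_rot": [0, 0, 0], "claw": 10},
    {"delta_pos": [-0.006, -0.066, -0.038], "delta_rot": [0, 0, 0], "claw": 10},
    {"delta_pos": [-0.007, -0.08, -0.046], "delta_rot": [0, 0, 0], "claw": 10},
    {"delta_pos": [-0.008, -0.09, -0.052], "delta_rot": [0, 0, 0], "claw": 10},
    {"delta_pos": [-0.009, -0.098, -0.057], "delta_rot": [0, 0, 0], "claw": 10},
    {"delta_pos": [-0.0096, -0.1015, -0.059], "delta_rot": [0.0003, 0.0006, -0.0009], "claw": 10},
    {"delta_pos": [-0.0096, -0.1015, -0.059], "delta_rot": [0.0003, 0.0006, -0.0009], "claw": 10},
    {"delta_pos": [-0.0096, -0.1015, -0.059], "delta_rot": [0.0003, 0.0006, -0.0009], "claw": 10},
    {"delta_pos": [-0.0096, -0.1015, -0.059], "delta_rot": [0.0003, 0.0006, -0.0009], "claw": 10},
    {"delta_pos": [-0.0096, -0.1015, -0.059], "delta_rot": [0.0003, 0.0006, -0.0009], "claw": 10},
    {"delta_pos": [-0.0096, -0.1015, -0.059], "delta_rot": [0.0003, 0.0006, -0.0009], "claw": 10}
  ]
}}

```text
time: 9.95
eef_pos: [0.5425, -0.1644, 0.2207]
tcp_rot: [0.691, 0.151, -0.674, -0.214]
contact_force: [0.2, 1.0, -1.2]
opening: 0.262
```

Run:
```python
from meas import *
s=ctrl.get_state();print(s["time"],s["qpos"],s["dq"],s["eef_pos"],s["opening"],s["contact_force"])
c,p,T=goal(dist=.132);print(c,delta(p,T,s))
a=ctrl.read_camera("scene");b=ctrl.read_camera("side");w=ctrl.read_camera("wrist")
measure(a,b,c,T)
cv2.imwrite("pics/F.png",np.vstack([np.hstack([cv2.resize(a[60:220,190:350],(400,300),interpolation=2),cv2.resize(b[100:260,200:360],(400,300),interpolation=2)]),np.hstack([cv2.resize(w,(400,300)),np.zeros((300,400,3),np.uint8)])]))
```

```text
9.95 [-0.676   0.1657  1.7778  0.4312  1.5115  0.8921] [-0.0044  0.0016  0.0016 -0.0013 -0.0007 -0.0017] [ 0.5425 -0.1644  0.2207] 0.2622894217592692 [ 0.1847  1.0035 -1.1732]
[ 0.5416 -0.1509  0.196 ] (array([-0.0002, -0.0006, -0.0005]), array([ 0.0001,  0.0001, -0.0001]))
diff px [-0.8794 -0.8735] [0.5276 1.0693] mm [-0.2121 -6.0637 -4.3195] res 2.418148806866344
diff px [-1.046   0.2043] [1.6175 1.6497] mm [-2.2096 -9.0587 -9.0643] res 0.5506631773401843
diff px [-1.165  -0.6469] [ 2.3263 -0.0081] mm [ -2.7625 -10.5192  -5.9105] res 0.9444054619730423
diff px [-0.9472 -1.2546] [ 1.3897 -0.1173] mm [-1.1911 -8.0245 -2.8454] res 0.6211528288789262
mean diff mm, tray axes [ 0.5295 10.1527  0.8096]
sides [np.float64(0.1077098441544265), np.float64(0.15181957820553238), np.float64(0.1065172901569331), np.float64(0.1513880883501429)]
normal [0.0508 0.8663 0.4969] want [0.08   0.8623 0.5   ] elev 29.792358480861633 az 86.64094211985982 err deg 1.695402418722931
```

View pics/F.png

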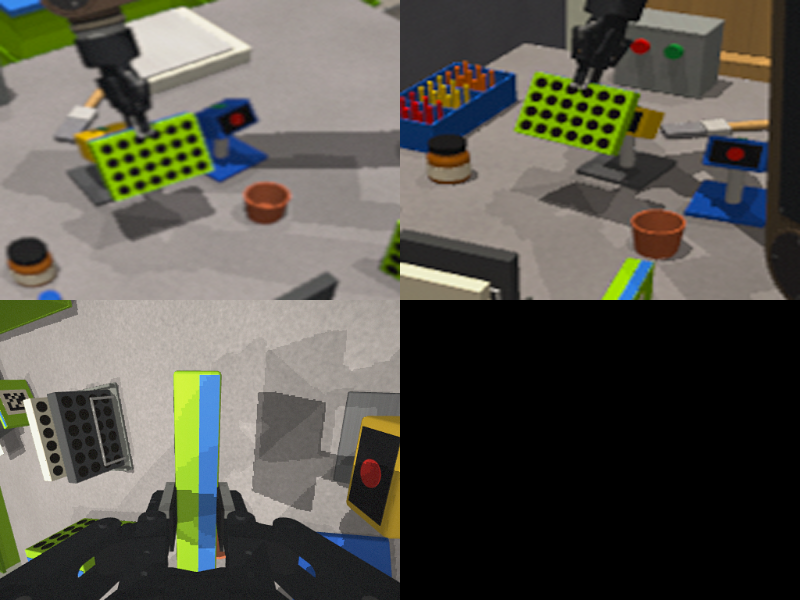

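Run:
```python
from meas import *
s=ctrl.get_state();W=ctrl.calibration("wrist");w=ctrl.read_camera("wrist");c,p,T=goal(dist=.132)
for A,ce,bb in blobs(w,(0,150,80),(8,255,255),60)[1]:
    print(A,ce); 
    if ce[0]>400: 
        o,d=ray(W,ce);x=o+d*(.13-o[2])/d[2];print("win",x,"expected px",proj(W,[.531,-.2647,.13]));uv=ce
M=R.from_quat(s["tcp_rot"]).as_matrix()
# window in tool frame, and tray top edge from wrist image
print("window rel centre, tray(x,y lateral,z):",T.T@(x-c))
m=cv2.inRange(cv2.cvtColor(w,cv2.COLOR_BGR2HSV),(34,120,50),(125,255,255))
for r in(110,140,170,200):
    k=np.flatnonzero(m[r,200:300])+200
    o,d=ray(W,((k.min()+k.max())/2,r));o2=T.T@(o-c);d2=T.T@d;t=(-.055-o2[0])/d2[0];print(r,k.min(),k.max(),"top mid in tray frame mm (x=col2)",(o2+t*d2)*1e3)
# window face orientation from yellow/black corners
y=cv2.inRange(cv2.cvtColor(w,cv2.COLOR_BGR2HSV),(15,120,80),(33,255,255));ys=np.argwhere(y[:,430:]);print(ys.min(0),ys.max(0))
C=ctrl.calibration("side");S=ctrl.calibration("scene")
print("3-view window",tri([ray(W,uv),ray(C,(287,162.7)),ray(S,(235.86,136.86))]))
cv2.imwrite("pics/rw.png",cv2.resize(w[100:320,392:512],(436,800)[::1] if 0 else (327,600),interpolation=2))
```

```text
694 [473.7795 220.889 ]
win [ 0.5318 -0.2665  0.13  ] expected px [470.1068 221.825 ]
window rel centre, tray(x,y lateral,z): [-0.0009  0.1335 -0.0009]
110 222 282 top mid in tray frame mm (x=col2) [-55.      -0.0125 -67.1187]
140 223 281 top mid in tray frame mm (x=col2) [-55.       0.007  -55.5953]
170 223 280 top mid in tray frame mm (x=col2) [-55.      -0.1755 -43.4812]
200 224 279 top mid in tray frame mm (x=col2) [-55.      -0.1593 -30.7304]
[148  13] [304  81]
3-view window (array([ 0.5311, -0.2661,  0.1282]), [np.float64(0.0005803170922944932), np.float64(0.0007572191115344403), np.float64(0.0007833638108505866)])
```

View pics/rw.png

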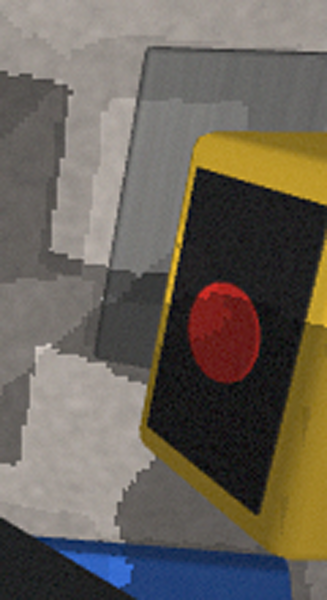

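Run:
```python
from meas import *
W=ctrl.calibration("wrist");f=lambda u,v:(392+u*120/327,100+v*220/600)
for nm,z,a,b in(("foot",.01,(147,47),(95,357)),("face low",.1066,(193,145),(141,432)),("black low",.112,(198,168),(147,425)),("black high",.148,(327,207),(260,515))):
    p,q=onz(W,f(*a),z),onz(W,f(*b),z);d=q-p;print(nm,p,q,np.linalg.norm(d),"look az",np.degrees(np.arctan2(d[1],d[0]))%180-90)
s=ctrl.get_state();print(s["time"],s["eef_pos"],s["dq"],s["opening"])
```

```text
foot [ 0.5884 -0.2489  0.01  ] [ 0.4795 -0.238   0.01  ] 0.10944078888053335 look az 84.2983599732805
face low [ 0.5694 -0.2596  0.1066] [ 0.4948 -0.2525  0.1066] 0.0748787839688157 look az 84.58935603934643
black low [ 0.5648 -0.2607  0.112 ] [ 0.4993 -0.2537  0.112 ] 0.06583569096403358 look az 83.90865121310745
black high [ 0.5632 -0.2798  0.148 ] [ 0.4978 -0.2741  0.148 ] 0.06559272006976768 look az 85.00779279750549
10.15 [ 0.5423 -0.1647  0.2204] [-0.0021  0.0033 -0.0004 -0.0011 -0.0011  0.0003] 0.2624959685875753
```

Look azimuth is 84.3–85°, matching the 84.7° used, with the foot side at 109 mm against the given 110. The tray is steady, centred and at the right distance, so I'm handing in.

```bash
python3 -c "
from plant import ctrl
print(ctrl.sign_off())"
```

```text
the job is handed in; nothing more can be done
None
```

I drew the middle-sized lime-green tray up out of the rack's +x slot and turned it about 190°. It is leaned 30° and held in front of the yellow reader with the label facing the window, and I handed the job in like that at about 10 s.

**Last checks:**
- **Position:** the wrist camera puts the tray centre within 1 mm of the line of sight, with the label about 121 mm from the window. The scene and side cameras put the label about 10 mm nearer, at roughly 111 mm; I trusted the wrist view more.
- **Angle:** the tray's measured tilt and direction were within about 2° of the line of sight. The reader's direction measured 84–85°, against the 84.7° I used.
- **Grip and surroundings:** the tray was still and gripped at an opening of about 22 mm, and no contact was seen or felt. The other two trays still stand in their slots in the last wrist picture.

**One thing went wrong:** my first close shut on air. The fingertips stood about 25 mm higher than the tool readings implied. I reopened and went 27 mm lower, and the second grip held; later positions use the offset measured there.

The pads cover a few millimetres of the label's top edge.

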